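Stir the tumbling stones in the blue tub

ROBOT

A 6-joint arm with a two-finger parallel gripper is mounted at the origin on a cart in front of the work surface, level with it; the furniture and walls round the work are solid. World frame = base frame: x ahead of the robot, y to its left, z up, the work surface at z = 0. Lengths are in m, angles in rad, forces in N, time in s.
With the tool pointing down it reaches from about 0.35 to 0.975 m from the base axis. Payload 4.9 kg.
Tool frame: the origin (TCP) lies midway between the tips of the shut fingers; the grasp point (between the pads) lies 19 mm behind it; z points along the fingers, y is the line along which they close (so a half turn about z gives the same grasp; the last joint's range is limited). The gripper opens to 85 mm and grips with 20 to 120 N. Pads are 22 mm wide; open, the fingers measure 114 mm over their backs; the gripper's body (76 mm by 85 mm) begins 54 mm behind the grasp point. The pads swing forward as they close: fully open they stand 13 mm farther back than shut.
Start: joints at [1.01, 0.053, 1.613, -0, 1.476, -0.119], TCP at [0.267, 0.565, 0.231] pointing down, gripper open.
Joint ranges: [-3.01, 3.01], [-1.01, 2.22], [0.06, 2.58], [-1.02, 4.17], [0.09, 2.62], [-3.14, 3.14]. Speed limits (rad/s): [2.57, 2.57, 3.14, 3.14, 3.14, 3.14].

INTERFACE

Orientations are given as a rotation vector (axis times angle).
In Python, from station import ctrl gives the robot as it stands.
- The arm moves only by the shell command python3 -m handwheel 'ROWS' [FORCE]. ROWS is JSON, a list of rows, each an object with "gripper": the gripper command: -1 is fully open, 1 is shut, values between are in proportion; "offset": the shift along the tool's x, y, z in mm, a list of three; "rotation": the turn, a rotation vector about the tool's x, y, z in rad, a list of three. A call has exactly 8 rows; each row is the pose to reach, as a shift and turn from the pose commanded when the call began, along the tool's axes at that moment; what a row does not reach only later rows make up. A row lasts 1/8 s, in which the tool goes at most 62.5 mm and 10.7 degrees, less where a joint would pass 70% of its speed; a pose out of reach is approached as far as the arm can. A call with a gripper value outside its range is refused whole. The fingers move at their own pace and stop on an object; FORCE is the grip in N (left out, the last holds). Time passes only in rows, so rows that repeat a pose let the fingers close, or fill a call up. It gives the time, the measured TCP pose, the force, the opening and the grip force at its end, in the units of the state.
- ctrl.get_obs(): the state, without advancing time (a new reading comes with each control period).
- ctrl.get_image(name): name is "side" or "top"; returns a dict with "image" (400x640x3 uint8, red, green, blue), "fovy" (degrees; the focal length in pixels is half the picture's height over the tangent of half this angle, whatever the lens; pixels are square), "cx", "cy" (the principal point, pixels), "xyz" and "attitude" of the camera in the world. Camera axes: x right, y up, looking along -z (the intrinsics and any distortion apply to the point x, -y, -z); pixel columns grow to the right and rows downward; lengths in m; the calibration is good to about 2 mm. A picture is of the moment at which its call begins. There is no depth.
- ctrl.finish_job(): hands the job in; it is judged then, once.
The state is a dict: "t": time; "q": joint angles; "dq": joint speeds; "effort": joint torques, N m; "tool_pos": TCP position; "tool_rot": TCP orientation; "contact_force": force on the tool from outside, world axes, zero at the start; "wrist_torque": the same for the moment, N m; "opening": finger opening in m; "grip_force": force on a finger pad.
Only numpy, scipy, OpenCV 4.12 (cv2) and the standard library are available. Lean on these libraries where they do the work, as an engineer would, in place of code of your own. Each camera call takes 0.05 s, during which the arm holds its last target. There are 200 camera calls.

TASK

The tumbling stones have all slid to one side of the shallow blue tub. Take the hand stirrer out of the wooden box, lower it into the tub on the empty side and stir down among the stones, clockwise as seen from above, for two turns or a little more, until at least two stones lie in the half that was empty and at least one in the other half. Then stand the stirrer upright in the wooden box again; keep all stones in the tub and leave the packing block and the loose end cap where they are.

Things in the scene. Friction and masses are not known exactly. Their poses are not given: they have to be found in the camera images.
- tub: shallow round blue tub, fixed, 214 mm wide, 96 mm high, open; flat inner floor 170 mm across, 8 mm above its underside; the wall leans out. Origin: centre of its underside, z up, any yaw. The line x = 0 of its own frame parts the halves: at first all stones lie on its -x side, their centres at least 13 mm past the line and within 75 mm of the origin. Clockwise runs from its +x side to -y, -x, +y.
- rest_box: open wooden box, fixed to the bench: 160 mm (its x) by 110 mm (its y), 55 mm high, walls and floor 6 mm, so 148 x 98 mm inside. Origin at the centre of its underside, z up. The stirrer stands in it at the start and at the end.
- stirrer: hand stirrer, 170 mm tall, about 250 g, standing on its foot: two crossed steel blades (each 40 mm long, 8 mm thick, 30 mm high), a 12 mm steel rod, and a round wooden grip, 24 mm in diameter, from 99 to 170 mm above the foot, to be held across from above at any yaw. Origin: centre of the underside of its foot, z up along the rod.
- stirrer_foot (a point): centre of the underside of the stirrer's blades (same point as the stirrer's origin). Stones that are pushed out against the wall are carried along only when the blades sweep to about 10 mm from the wall, with this point 50 to 60 mm from the tub's centre
- stirrer_grip (a point): point on the axis of the wooden grip, 138 mm above the foot: a good height to hold it, with the fingers clear of the tub's rim when the blades are near the tub's floor
- stone_1_mid (a point): tumbling stone 1: short grey cylinder with rounded edges, 22 mm diameter, 22 mm high, about 20 g, loose in the tub; this point is its centre
- stone_2_mid (a point): tumbling stone 2: short grey cylinder with rounded edges, 22 mm diameter, 22 mm high, about 20 g, loose in the tub; this point is its centre
- stone_3_mid (a point): tumbling stone 3: short grey cylinder with rounded edges, 22 mm diameter, 22 mm high, about 20 g, loose in the tub; this point is its centre
- stone_4_mid (a point): tumbling stone 4: short grey cylinder with rounded edges, 22 mm diameter, 22 mm high, about 20 g, loose in the tub; this point is its centre
- stone_5_mid (a point): tumbling stone 5: short grey cylinder with rounded edges, 22 mm diameter, 22 mm high, about 20 g, loose in the tub; this point is its centre
- stone_6_mid (a point): tumbling stone 6: short grey cylinder with rounded edges, 22 mm diameter, 22 mm high, about 20 g, loose in the tub; this point is its centre
- spare_block: loose packing block of wood, 40 x 60 x 20 mm, lying on the bench between tub and box; a bystander. Origin at the centre of its underside.
- cap: loose black square end cap, 30 x 30 x 19 mm, lying on the bench; a bystander. Origin at the centre of its underside.
There are look-alikes about, which are no part of the job. Leave any pink or red look-alike of the stirrer alone.

How it is judged:
On the way, in this order (a step that is already met when the one before it is completed fails the run):
1. turn 1: the held stirrer's foot, down among the stones (under 25 mm above the tub's underside), passes through the -y quarter of the empty (+x) side of the tub's frame (x of stirrer_foot in the frame of tub above 0.012 m and y of stirrer_foot in the frame of tub below -0.012 m and z of stirrer_foot in the frame of tub between 0 and 0.025 m and horizontal distance between stirrer_foot and tub below 0.095 m and contact force between the fingers and stirrer above 0.5 N), for 0.05 s.
2. turn 1: the held stirrer's foot, down among the stones (under 25 mm above the tub's underside), passes through the -x -y quarter of the tub's frame (x of stirrer_foot in the frame of tub below -0.012 m and y of stirrer_foot in the frame of tub below -0.012 m and z of stirrer_foot in the frame of tub between 0 and 0.025 m and horizontal distance between stirrer_foot and tub below 0.095 m and contact force between the fingers and stirrer above 0.5 N), for 0.05 s.
3. turn 1: the held stirrer's foot, down among the stones (under 25 mm above the tub's underside), passes through the -x +y quarter of the tub's frame (x of stirrer_foot in the frame of tub below -0.012 m and y of stirrer_foot in the frame of tub above 0.012 m and z of stirrer_foot in the frame of tub between 0 and 0.025 m and horizontal distance between stirrer_foot and tub below 0.095 m and contact force between the fingers and stirrer above 0.5 N), for 0.05 s.
4. turn 1: the held stirrer's foot, down among the stones (under 25 mm above the tub's underside), passes through the +x +y quarter of the tub's frame (x of stirrer_foot in the frame of tub above 0.012 m and y of stirrer_foot in the frame of tub above 0.012 m and z of stirrer_foot in the frame of tub between 0 and 0.025 m and horizontal distance between stirrer_foot and tub below 0.095 m and contact force between the fingers and stirrer above 0.5 N), for 0.05 s.
5. turn 2: the held stirrer's foot, down among the stones (under 25 mm above the tub's underside), passes through the -y quarter of the empty (+x) side of the tub's frame (all of step 1), for 0.05 s.
6. turn 2: the held stirrer's foot, down among the stones (under 25 mm above the tub's underside), passes through the -x -y quarter of the tub's frame (all of step 2), for 0.05 s.
7. turn 2: the held stirrer's foot, down among the stones (under 25 mm above the tub's underside), passes through the -x +y quarter of the tub's frame (all of step 3), for 0.05 s.
At the end, for the whole second after the job is handed in: At least two stones' centres lie in the half of the tub that was empty (x > 0 in the tub's frame) and at least one in the other half; all six stones are in the tub; the stirrer stands upright (within 0.15 rad) on the floor of the wooden box (foot within 6 mm of it), at rest ((x of each of stone_1_mid, stone_2_mid in the frame of tub above 0 m or x of each of stone_1_mid, stone_3_mid in the frame of tub above 0 m or x of each of stone_1_mid, stone_4_mid in the frame of tub above 0 m or x of each of stone_1_mid, stone_5_mid in the frame of tub above 0 m or x of each of stone_1_mid, stone_6_mid in the frame of tub above 0 m or x of each of stone_2_mid, stone_3_mid in the frame of tub above 0 m or x of each of stone_2_mid, stone_4_mid in the frame of tub above 0 m or x of each of stone_2_mid, stone_5_mid in the frame of tub above 0 m or x of each of stone_2_mid, stone_6_mid in the frame of tub above 0 m or x of each of stone_3_mid, stone_4_mid in the frame of tub above 0 m or x of each of stone_3_mid, stone_5_mid in the frame of tub above 0 m or x of each of stone_3_mid, stone_6_mid in the frame of tub above 0 m or x of each of stone_4_mid, stone_5_mid in the frame of tub above 0 m or x of each of stone_4_mid, stone_6_mid in the frame of tub above 0 m or x of each of stone_5_mid, stone_6_mid in the frame of tub above 0 m) and x of any of stone_1_mid, stone_2_mid, stone_3_mid, stone_4_mid, stone_5_mid, stone_6_mid in the frame of tub below 0 m and horizontal distance between each of stone_1_mid, stone_2_mid, stone_3_mid, stone_4_mid, stone_5_mid, stone_6_mid and tub below 0.1 m and z of each of stone_1_mid, stone_2_mid, stone_3_mid, stone_4_mid, stone_5_mid, stone_6_mid in the frame of tub below 0.08 m and angle between stirrer's own z axis and vertical below 0.15 rad and z of stirrer_foot in the frame of rest_box below 0.012 m and x of stirrer_foot in the frame of rest_box between -0.074 and 0.074 m and y of stirrer_foot in the frame of rest_box between -0.049 and 0.049 m and linear speed of stirrer below 0.02 m/s); the robot touches nothing.
It fails at once if a stone leaves the tub (horizontal distance between any of stone_1_mid, stone_2_mid, stone_3_mid, stone_4_mid, stone_5_mid, stone_6_mid and tub above 0.11 m).
It fails at once if the packing block or the loose end cap is moved by more than 20 mm (distance of any of spare_block, cap from where it was at the start of the episode above 0.02 m).
It also fails if it takes over 72 s, if anything falls off the work surface, if the arm or the gripper's body presses on something with over 40 N, if the wrist force passes 120 N, or if a joint passes its speed limit or range.

## Working session

There is one attempt and no reset: what is moved stays moved. The work goes in short steps, Python scripts to look and compute and a shell command to move; the robot and the scene stay as the last step left them, time stands still between calls to the robot, and variables do not carry over. Pictures are saved under pics/ and viewed, at most 10 in all, crops included, and the job is handed in when it is done.

```bash
ls; mkdir -p pics; python3 - <<'E'
from station import ctrl
import cv2
o=ctrl.get_obs(); print({k:o[k] for k in('t','tool_pos','tool_rot','opening')})
for n in('side','top'):
    d=ctrl.get_image(n); cv2.imwrite(f'pics/{n}0.png',d['image'][:,:,::-1]); print({k:v for k,v in d.items() if k!='image'})
E
```

```text
pics
{'t': 0.0, 'tool_pos': array([0.26691541, 0.56447035, 0.2300884 ]), 'tool_rot': array([-6.88218353e-01, -3.06460169e+00,  2.95583886e-03]), 'opening': 0.08531554633857708}
{'fovy': 46.63473025191906, 'cx': 317.77778588646873, 'cy': 199.9935883316374, 'xyz': array([0.38872851, 0.83858425, 0.76646615]), 'attitude': array([ 0.08987323, -1.37155343, -2.73756376])}
{'fovy': 42.14825628184368, 'cx': 323.1603239626135, 'cy': 201.86773855517623, 'xyz': array([ 0.32639617, -0.03002607,  1.20463282]), 'attitude': array([ 0.0844328 , -0.11815545, -1.57476575])}
```

View pics/side0.png

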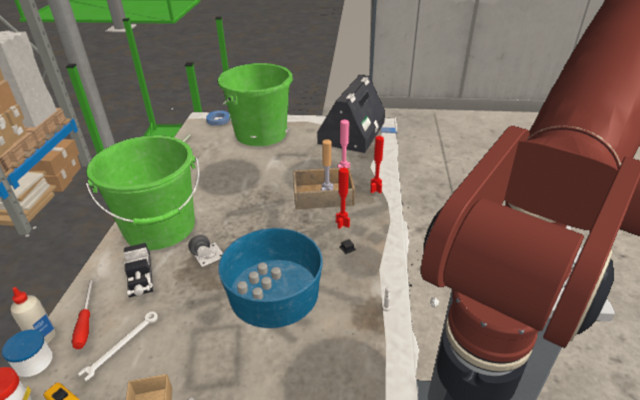

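View pics/top0.png

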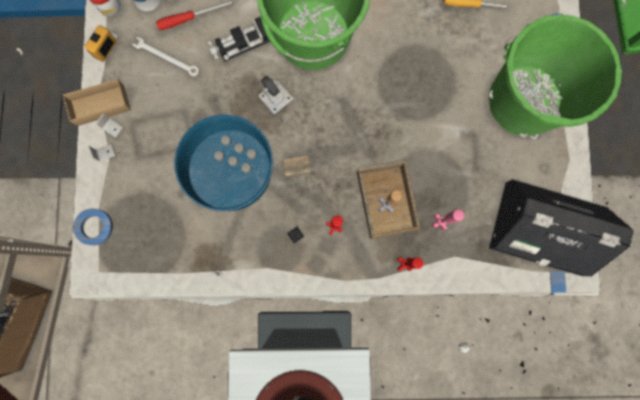

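The side view shows the tub at (270,275) with the stones at about (262,280). The box is at (323,188) and the stirrer with the tan wooden grip stands in it at (326,160). The look-alikes are red at (343,200) and (378,165) and pink at (345,145). In the top view the tub is at (224,163), the stirrer at (390,200), the block at (298,165) and the cap at (296,235). The arm doesn't show in the top view as I'd expect, so I'll check the calibration conventions first.

```bash
cat > h.py <<'E'
import numpy as np, cv2
from scipy.spatial.transform import Rotation as R
from station import ctrl
def cam(n):
    d=ctrl.get_image(n); h=d['image'].shape[0]
    f=h/2/np.tan(np.radians(d['fovy'])/2)
    d['f']=f; d['R']=R.from_rotvec(d['attitude']).as_matrix(); return d
def ray(d,u,v):
    r=d['R']@np.array([(u-d['cx'])/d['f'],-(v-d['cy'])/d['f'],-1.]); return np.array(d['xyz']),r
def plane(d,u,v,z):
    o,r=ray(d,u,v); return o+r*(z-o[2])/r[2]
def tri(d1,p1,d2,p2):
    o1,r1=ray(d1,*p1); o2,r2=ray(d2,*p2)
    s=np.linalg.lstsq(np.c_[r1,-r2],o2-o1,rcond=None)[0]
    a=o1+s[0]*r1; b=o2+s[1]*r2; return (a+b)/2,np.linalg.norm(a-b)
def proj(d,p):
    c=d['R'].T@(np.array(p)-d['xyz']); return d['cx']+d['f']*c[0]/-c[2], d['cy']-d['f']*c[1]/-c[2]
E
python3 - <<'E'
from h import *
np.set_printoptions(precision=4,suppress=True)
S=cam('side');T=cam('top')
for p in([0,0,0],[.267,.565,.231],[.267,.565,.5]): print(p,proj(S,p),proj(T,p))
for s,t in(((326,144),(397,196)),((347,246),(296,235)),((326,187),(386,204))): print(tri(S,s,T,t))
print('tub', plane(S,270,258,.096),plane(T,224,163,.096))
E
```

```text
[0, 0, 0] (np.float64(521.9844987665399), np.float64(255.59166455029063)) (np.float64(299.3886103141724), np.float64(417.5849720152346))
[0.267, 0.565, 0.231] (np.float64(455.63827008097405), np.float64(438.5388064537477)) (np.float64(-14.616452691567076), np.float64(304.6386700326311))
[0.267, 0.565, 0.5] (np.float64(510.2182489195788), np.float64(270.3956677351697)) (np.float64(-143.1642597984636), np.float64(318.58905275894375))
(array([ 0.4754, -0.2027,  0.166 ]), np.float64(0.006319342326683594))
(array([0.4082, 0.0068, 0.0072]), np.float64(0.006731477806904404))
(array([ 0.4759, -0.1992,  0.033 ]), np.float64(0.006561527529183468))
tub [0.5663 0.1528 0.096 ] [0.556  0.1598 0.096 ]
```

```bash
python3 - <<'E'
from h import *
np.set_printoptions(precision=4,suppress=True)
S=cam('side');T=cam('top')
def blobs(d,m,lo,roi):
    x0,y0,x1,y1=roi; z=np.zeros_like(m); z[y0:y1,x0:x1]=m[y0:y1,x0:x1]
    n,_,st,c=cv2.connectedComponentsWithStats(z); return [(c[i],st[i]) for i in range(1,n) if st[i,4]>=lo]
for n,d,roi in(('S',S,(210,220,330,330)),('T',T,(165,105,285,220))):
    hsv=cv2.cvtColor(d['image'],cv2.COLOR_RGB2HSV); d['hsv']=hsv
    blue=cv2.inRange(hsv,(95,110,30),(115,255,255))
    z=np.zeros_like(blue);x0,y0,x1,y1=roi;z[y0:y1,x0:x1]=blue[y0:y1,x0:x1]
    c=max(cv2.findContours(z,cv2.RETR_EXTERNAL,cv2.CHAIN_APPROX_NONE)[0],key=cv2.contourArea)
    print(n,'hull ell',cv2.fitEllipse(cv2.convexHull(c)),cv2.boundingRect(c))
    # rim: cast hull to rim plane & fit circle (top only)
    P=np.array([plane(d,*p[0],.096)[:2] for p in c]); (cx,cy),r=cv2.minEnclosingCircle(P.astype(np.float32)); print('rim circ',cx,cy,r)
    st=cv2.inRange(hsv,(0,0,110),(40,110,255))
    for b in blobs(d,st,15,roi):
        print('stone',b[0],b[1][2:],plane(d,*b[0],.026)[:2])
a=cv2.resize(T['image'][105:250,165:435],None,fx=2.95,fy=2.95,interpolation=cv2.INTER_CUBIC)
a=a[:, :797]
cv2.imwrite('pics/cropT.png',a[:,:,::-1])
b=cv2.resize(S['image'][130:330,210:400],None,fx=3,fy=3,interpolation=cv2.INTER_CUBIC); cv2.imwrite('pics/cropS.png',b[:,:,::-1])
E
```

```text
S hull ell ((271.4804382324219, 276.5489807128906), (99.61428833007812, 106.71048736572266), 78.34396362304688) (219, 229, 103, 99)
rim circ 0.5596010088920593 0.19356881082057953 0.135921910405159
stone [266.2137 271.3538] [ 120  110 4768] [0.5856 0.1238]
stone [262.5065 268.0909] [ 9 11 77] [0.5958 0.1145]
stone [276.1622 272.6757] [ 9 11 74] [0.5629 0.1261]
stone [253.7778 276.9012] [10 11 81] [0.6098 0.1426]
stone [266.321  282.5679] [ 9 11 81] [0.5792 0.157 ]
stone [242.2874 287.1609] [ 9 12 87] [0.6282 0.1742]
stone [257.5432 292.9506] [10 11 81] [0.5922 0.1877]
T hull ell ((223.50294494628906, 162.63478088378906), (94.89375305175781, 96.35247039794922), 119.41767883300781) (175, 115, 97, 95)
rim circ 0.5574567914009094 0.1603543907403946 0.10702557116746902
stone [225.4217 161.767 ] [ 120  115 5905] [0.5734 0.1686]
stone [225.4286 140.1837] [ 8  8 49] [0.6243 0.1694]
stone [238.7292 147.7292] [ 8  8 48] [0.6064 0.1385]
stone [251.0426 153.6809] [ 7  8 47] [0.5922 0.1099]
stone [218.7  155.42] [ 8  8 50] [0.5884 0.1843]
stone [232.449  160.6735] [ 8  8 49] [0.5759 0.1525]
stone [245.8542 167.4375] [ 8  8 48] [0.5599 0.1215]
```

View pics/cropT.png

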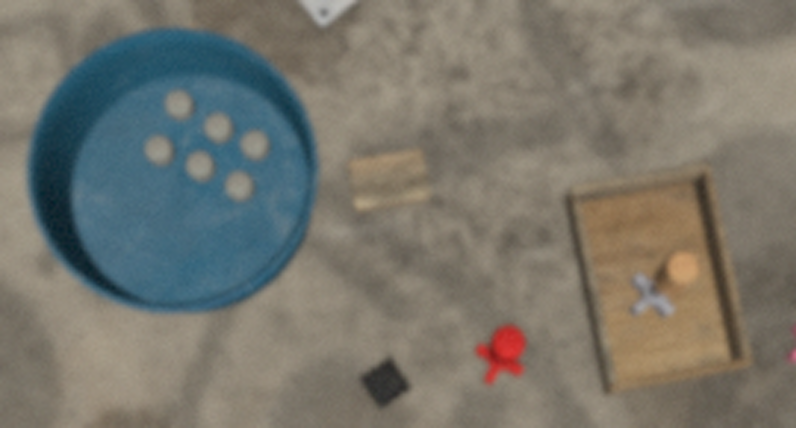

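View pics/cropS.png

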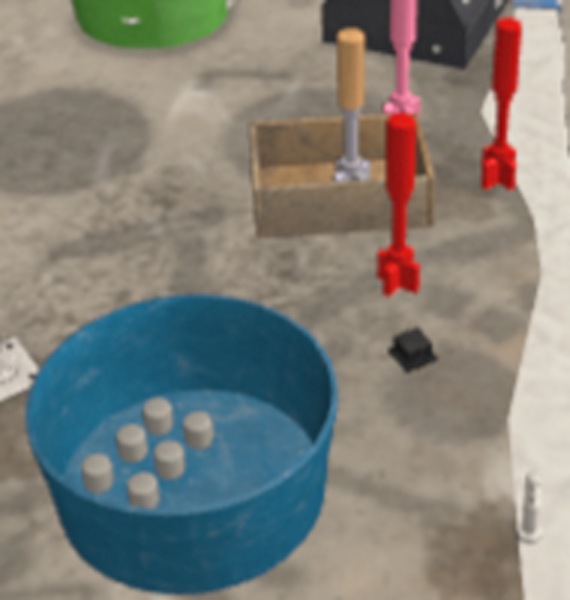

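The crops confirm the target: the only stirrer with a tan wooden grip and steel blades stands in the box (cropT 652,295 foot, 682,268 top). The red one on the bench (cropT 508,342), the other red one and the pink one are look-alikes. The stones lie in two rows of three, parallel to the dividing line.

```bash
python3 - <<'E'
from h import *
np.set_printoptions(precision=4,suppress=True)
S=cam('side');T=cam('top')
s=[(262.5,268.1),(276.2,272.7),(253.8,276.9),(266.3,282.6),(242.3,287.2),(257.5,293)]
t=[(251,153.7),(245.9,167.4),(238.7,147.7),(232.4,160.7),(225.4,140.2),(218.7,155.4)]
P=np.array([tri(S,a,T,b)[0] for a,b in zip(s,t)]);print(P,P.mean(0))
# wooden grip blobs
for n,d,roi in(('S',S,(310,130,335,172)),('T',T,(380,180,410,215))):
    hsv=cv2.cvtColor(d['image'],cv2.COLOR_RGB2HSV);m=cv2.inRange(hsv,(5,110,150),(18,255,255))
    x0,y0,x1,y1=roi;z=np.zeros_like(m);z[y0:y1,x0:x1]=m[y0:y1,x0:x1]
    ys,xs=np.nonzero(z);print(n,xs.min(),xs.max(),ys.min(),ys.max(),xs.mean(),ys.mean())
    d['g']=(xs.mean(),ys.mean())
print('gripmid~',tri(S,S['g'],T,T['g']))
print('top', tri(S,(326.7,142.3),T,(396.2,195.8)), 'foot T',plane(T,386,205,.036),'foot S',plane(S,326.5,187,.03))
c=lambda u,v:(u/2.95+165,v/2.95+105)
print('box',[plane(T,*c(*p),.055)[:2] for p in((572,190),(708,170),(747,365),(608,388))])
k=lambda u,v:(u/3+210,v/3+130)
print('boxS near corners',[plane(S,*k(*p),.055)[:2] for p in((252,121),(257,170),(432,163))])
print('near corner tri',tri(S,k(257,170),T,c(572,190)),tri(S,k(432,163),T,c(608,388)))
print('pink',plane(T,457,215,.17),'red',plane(T,336.5,221.5,.17),plane(T,416,264,.17))
M=R.from_rotvec(ctrl.get_obs()['tool_rot']).as_matrix();print(M)
print('block',plane(T,298,164,.02),'cap',plane(T,296,235,.019))
E
```

```text
[[0.5951 0.1107 0.0218]
 [0.5624 0.1221 0.0215]
 [0.6091 0.1392 0.0221]
 [0.5785 0.1534 0.0217]
 [0.6275 0.1705 0.0214]
 [0.5912 0.1851 0.0226]] [0.594  0.1468 0.0218]
S 323 330 140 165 327.58156028368796 151.91489361702128
T 384 402 181 204 395.85185185185185 194.77777777777777
gripmid~ (array([ 0.4763, -0.2043,  0.1423]), np.float64(0.0034331070518653305))
top (array([ 0.4741, -0.2   ,  0.1728]), np.float64(0.004780347547949375)) foot T [ 0.4699 -0.1987  0.036 ] foot S [ 0.4782 -0.2041  0.03  ]
box [array([ 0.5487, -0.1365]), array([ 0.564 , -0.2413]), array([ 0.4139, -0.2667]), array([ 0.3972, -0.1611])]
boxS near corners [array([ 0.5728, -0.2432]), array([ 0.5574, -0.1644]), array([ 0.4026, -0.1864])]
near corner tri (array([ 0.5486, -0.1346,  0.0755]), np.float64(0.007558480360765973)) (array([ 0.3992, -0.1591,  0.0737]), np.float64(0.0061893906495406785))
pink [ 0.4324 -0.3223  0.17  ] red [ 0.4207 -0.0792  0.17  ] [ 0.335  -0.2363  0.17  ]
[[-0.904   0.4276 -0.0001]
 [ 0.4276  0.904  -0.0002]
 [ 0.     -0.0003 -1.    ]]
block [0.5688 0.0017 0.02  ] cap [0.404  0.0065 0.019 ]
```

```bash
python3 -m handwheel '[{"gripper":-1,"offset":[-30,-35,0],"rotation":[0,0,0]},{"gripper":-1,"offset":[-65,-76,0],"rotation":[0,0,0]},{"gripper":-1,"offset":[-100,-117,0],"rotation":[0,0,0]},{"gripper":-1,"offset":[-135,-158,0],"rotation":[0,0,0]},{"gripper":-1,"offset":[-170,-199,0],"rotation":[0,0,0]},{"gripper":-1,"offset":[-205,-240,0],"rotation":[0,0,0]},{"gripper":-1,"offset":[-240,-281,0],"rotation":[0,0,0]},{"gripper":-1,"offset":[-270,-316,0],"rotation":[0,0,0]}]' 100
```

```text
t: 1.4
tool_pos: [0.3764, 0.1622, 0.2316]
tool_rot: [0.689, 3.064, 0.001]
contact_force: [0.1, 0.7, -0.7]
opening: 0.0855
grip_force: 0.0
```

```bash
python3 -m handwheel '[{"gripper":-1,"offset":[-35,-41,0],"rotation":[0,0,0]},{"gripper":-1,"offset":[-72,-84,0],"rotation":[0,0,0]},{"gripper":-1,"offset":[-109,-127,0],"rotation":[0,0,0]},{"gripper":-1,"offset":[-146,-171,0],"rotation":[0,0,0]},{"gripper":-1,"offset":[-183,-214,0],"rotation":[0,0,0]},{"gripper":-1,"offset":[-220,-257,0],"rotation":[0,0,0]},{"gripper":-1,"offset":[-245,-287,0],"rotation":[0,0,0]},{"gripper":-1,"offset":[-245,-287,0],"rotation":[0,0,0]}]'
python3 - <<'E'
from h import *
np.set_printoptions(precision=4,suppress=True)
T=cam('top');S=cam('side');print(ctrl.get_obs()['tool_pos'],ctrl.get_obs()['q'])
a=cv2.resize(S['image'][90:230,230:420],None,fx=4,fy=4,interpolation=cv2.INTER_CUBIC);cv2.imwrite('pics/s1.png',a[:,:,::-1])
p=ctrl.get_obs()['tool_pos'];print('tcp px in crop',[(u-230)*4 if i==0 else (u-90)*4 for i,u in enumerate(proj(S,p))])
E
```

```text
t: 2.4
tool_pos: [0.475, -0.2025, 0.2311]
tool_rot: [-0.694, -3.063, 0.0]
contact_force: [0.7, 0.8, 0.2]
opening: 0.0855
grip_force: 0.0
[ 0.4748 -0.2002  0.2311] [-0.5437 -0.2133  1.864   0.0004  1.4916 -1.6722]
tcp px in crop [np.float64(388.9248885906311), np.float64(127.47528252999206)]
```

View pics/s1.png

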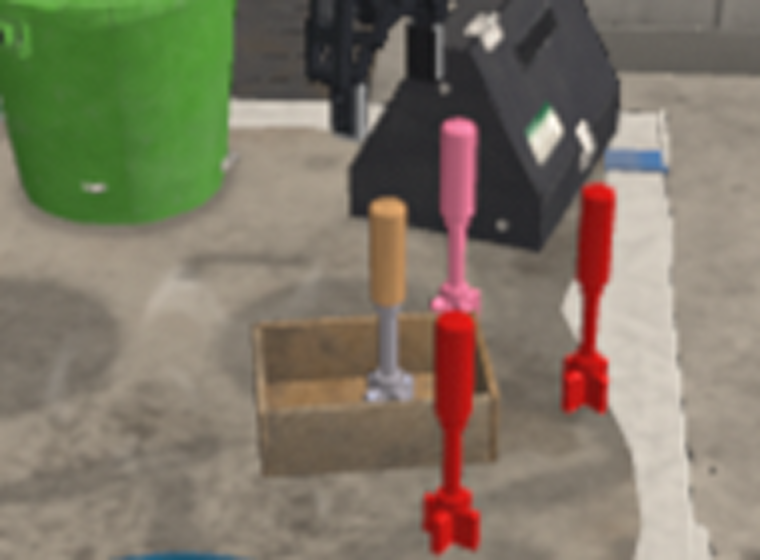

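The fingers (crop 350,110 and 428,55) straddle the wooden grip at (388,205), so I'll go down and grip.

```bash
python3 -m handwheel '[{"gripper":-1,"offset":[0,0,30],"rotation":[0,0,0]},{"gripper":-1,"offset":[0,0,65],"rotation":[0,0,0]},{"gripper":-1,"offset":[0,0,95],"rotation":[0,0,0]},{"gripper":-1,"offset":[0,0,106],"rotation":[0,0,0]},{"gripper":-1,"offset":[0,0,106],"rotation":[0,0,0]},{"gripper":1,"offset":[0,0,106],"rotation":[0,0,0]},{"gripper":1,"offset":[0,0,106],"rotation":[0,0,0]},{"gripper":1,"offset":[0,0,106],"rotation":[0,0,0]}]' 100
python3 -m handwheel '[{"gripper":1,"offset":[0,0,0],"rotation":[0,0,0]},{"gripper":1,"offset":[0,0,0],"rotation":[0,0,0]},{"gripper":1,"offset":[0,0,0],"rotation":[0,0,0]},{"gripper":1,"offset":[0,0,-25],"rotation":[0,0,0]},{"gripper":1,"offset":[0,0,-60],"rotation":[0,0,0]},{"gripper":1,"offset":[0,0,-100],"rotation":[0,0,0]},{"gripper":1,"offset":[0,0,-140],"rotation":[0,0,0]},{"gripper":1,"offset":[0,0,-160],"rotation":[0,0,0]}]' 100
```

```text
t: 3.5
tool_pos: [0.4754, -0.2006, 0.1262]
tool_rot: [0.688, 3.064, -0.001]
contact_force: [0.2, -0.1, 0.0]
opening: 0.0323
grip_force: 0.0
t: 4.5
tool_pos: [0.475, -0.2004, 0.2864]
tool_rot: [0.688, 3.065, -0.001]
contact_force: [1.1, 0.6, -3.2]
opening: 0.0219
grip_force: 98.1
```

```bash
python3 -m handwheel '[{"gripper":1,"offset":[10,27,0],"rotation":[0,0,0]},{"gripper":1,"offset":[27,73,0],"rotation":[0,0,0]},{"gripper":1,"offset":[46,124,0],"rotation":[0,0,0]},{"gripper":1,"offset":[65,175,0],"rotation":[0,0,0]},{"gripper":1,"offset":[85,229,0],"rotation":[0,0,0]},{"gripper":1,"offset":[105,283,0],"rotation":[0,0,0]},{"gripper":1,"offset":[123,331,0],"rotation":[0,0,0]},{"gripper":1,"offset":[134,362,0],"rotation":[0,0,0]}]' 100
python3 - <<'E'
from h import *
np.set_printoptions(precision=4,suppress=True)
S=cam('side');T=cam('top');o=ctrl.get_obs();p=o['tool_pos'];print(p,o['grip_force'])
f=p-[0,0,.119];w=[]
for d,sx,sy,n in((S,220,130,'a'),(T,130,90,'b')):
    im=d['image'].copy()
    for q in(f,f+[0,0,.036]): cv2.circle(im,tuple(int(round(v)) for v in proj(d,q)),1,(255,255,0),-1)
    w.append(cv2.resize(im[sy:sy+190,sx:sx+130],None,fx=3,fy=3,interpolation=cv2.INTER_CUBIC))
cv2.imwrite('pics/s2.png',np.hstack(w)[:,:,::-1])
E
```

```text
t: 5.5
tool_pos: [0.5074, 0.1863, 0.2828]
tool_rot: [-0.684, -3.062, 0.003]
contact_force: [-0.3, 0.2, -2.7]
opening: 0.022
grip_force: 98.6
[0.5074 0.1868 0.2827] 98.76705944538116
```

View pics/s2.png

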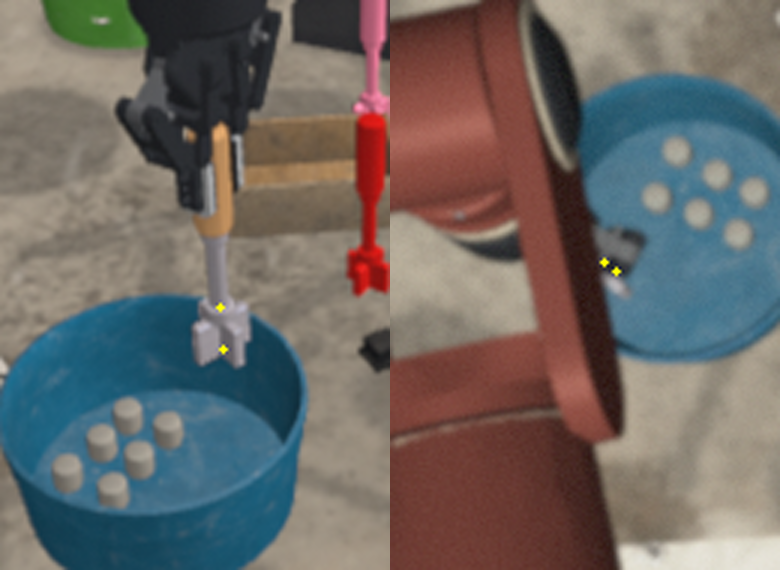

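The left panel shows the stirrer held upright with its blades at (222,340), over the tub's empty side. The right panel shows the arm covering part of the tub. I'll lower it now.

```bash
python3 -m handwheel '[{"gripper":1,"offset":[0,0,0],"rotation":[0,0,0]},{"gripper":1,"offset":[0,0,25],"rotation":[0,0,0]},{"gripper":1,"offset":[0,0,55],"rotation":[0,0,0]},{"gripper":1,"offset":[0,0,85],"rotation":[0,0,0]},{"gripper":1,"offset":[0,0,115],"rotation":[0,0,0]},{"gripper":1,"offset":[0,0,140],"rotation":[0,0,0]},{"gripper":1,"offset":[0,0,152],"rotation":[0,0,0]},{"gripper":1,"offset":[0,0,152],"rotation":[0,0,0]}]' 100
```

```text
t: 6.6
tool_pos: [0.508, 0.1833, 0.1323]
tool_rot: [-0.69, -3.063, 0.002]
contact_force: [0.3, -0.1, -2.5]
opening: 0.0221
grip_force: 98.7
```

```bash
python3 -m handwheel '[{"gripper":1,"offset":[-2,14,0],"rotation":[0,0,0]},{"gripper":1,"offset":[-7,28,0],"rotation":[0,0,0]},{"gripper":1,"offset":[-16,39,0],"rotation":[0,0,0]},{"gripper":1,"offset":[-27,48,0],"rotation":[0,0,0]},{"gripper":1,"offset":[-41,53,0],"rotation":[0,0,0]},{"gripper":1,"offset":[-55,55,0],"rotation":[0,0,0]},{"gripper":1,"offset":[-69,53,0],"rotation":[0,0,0]},{"gripper":1,"offset":[-82,48,0],"rotation":[0,0,0]}]' 100
```

```text
t: 7.6
tool_pos: [0.604, 0.1916, 0.1332]
tool_rot: [-0.689, -3.065, 0.0]
contact_force: [-0.3, 0.1, -3.0]
opening: 0.022
grip_force: 98.9
```

```bash
python3 -m handwheel '[{"gripper":1,"offset":[-12,-9,0],"rotation":[0,0,0]},{"gripper":1,"offset":[-20,-20,0],"rotation":[0,0,0]},{"gripper":1,"offset":[-26,-33,0],"rotation":[0,0,0]},{"gripper":1,"offset":[-28,-48,0],"rotation":[0,0,0]},{"gripper":1,"offset":[-26,-62,0],"rotation":[0,0,0]},{"gripper":1,"offset":[-20,-75,0],"rotation":[0,0,0]},{"gripper":1,"offset":[-11,-87,0],"rotation":[0,0,0]},{"gripper":1,"offset":[0,-95,0],"rotation":[0,0,0]}]' 100
```

```text
t: 8.6
tool_pos: [0.5607, 0.1097, 0.1337]
tool_rot: [-0.688, -3.061, -0.013]
contact_force: [-3.0, 8.8, -0.5]
opening: 0.0222
grip_force: 101.2
```

```bash
python3 -m handwheel '[{"gripper":1,"offset":[13,-6,0],"rotation":[0,0,0]},{"gripper":1,"offset":[27,-7,0],"rotation":[0,0,0]},{"gripper":1,"offset":[42,-6,0],"rotation":[0,0,0]},{"gripper":1,"offset":[55,0,0],"rotation":[0,0,0]},{"gripper":1,"offset":[66,9,0],"rotation":[0,0,0]},{"gripper":1,"offset":[75,20,0],"rotation":[0,0,0]},{"gripper":1,"offset":[80,34,0],"rotation":[0,0,0]},{"gripper":1,"offset":[82,48,0],"rotation":[0,0,0]}]' 100
python3 - <<'E'
from h import *
np.set_printoptions(precision=4,suppress=True)
S=cam('side');T=cam('top');o=ctrl.get_obs();p=o['tool_pos'];print(p,o['grip_force'])
f=p-[0,0,.119];w=[]
for d,sx,sy,n in((S,210,130,'a'),(T,160,90,'b')):
    im=d['image'].copy()
    for q in(f,f+[0,0,.036]): cv2.circle(im,tuple(int(round(v)) for v in proj(d,q)),1,(255,255,0),-1)
    w.append(cv2.resize(im[sy:sy+190,sx:sx+130],None,fx=3,fy=3,interpolation=cv2.INTER_CUBIC))
cv2.imwrite('pics/s3.png',np.hstack(w)[:,:,::-1])
E
```

```text
t: 9.6
tool_pos: [0.5086, 0.1863, 0.1333]
tool_rot: [-0.687, -3.064, 0.001]
contact_force: [-0.9, -0.0, -3.7]
opening: 0.0222
grip_force: 99.1
[0.5087 0.1865 0.1329] 99.10165071487427
```

View pics/s3.png

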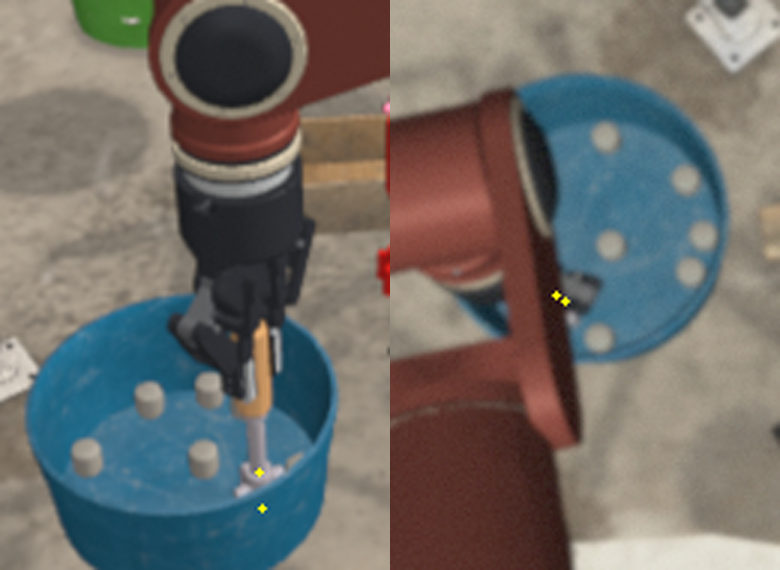

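After one turn the stones are spread out (right panel), and at least the one at (600,338) is on the formerly empty side. Now the second turn.

```bash
python3 -m handwheel '[{"gripper":1,"offset":[-2,14,0],"rotation":[0,0,0]},{"gripper":1,"offset":[-7,28,0],"rotation":[0,0,0]},{"gripper":1,"offset":[-16,39,0],"rotation":[0,0,0]},{"gripper":1,"offset":[-27,48,0],"rotation":[0,0,0]},{"gripper":1,"offset":[-41,53,0],"rotation":[0,0,0]},{"gripper":1,"offset":[-55,55,0],"rotation":[0,0,0]},{"gripper":1,"offset":[-69,53,0],"rotation":[0,0,0]},{"gripper":1,"offset":[-82,48,0],"rotation":[0,0,0]}]' 100
```

```text
t: 10.7
tool_pos: [0.6044, 0.1926, 0.1333]
tool_rot: [-0.689, -3.065, 0.0]
contact_force: [-0.0, -0.4, -1.5]
opening: 0.022
grip_force: 99.2
```

```bash
python3 -m handwheel '[{"gripper":1,"offset":[-12,-9,0],"rotation":[0,0,0]},{"gripper":1,"offset":[-20,-20,0],"rotation":[0,0,0]},{"gripper":1,"offset":[-26,-33,0],"rotation":[0,0,0]},{"gripper":1,"offset":[-28,-48,0],"rotation":[0,0,0]},{"gripper":1,"offset":[-26,-62,0],"rotation":[0,0,0]},{"gripper":1,"offset":[-20,-75,0],"rotation":[0,0,0]},{"gripper":1,"offset":[-11,-87,0],"rotation":[0,0,0]},{"gripper":1,"offset":[0,-95,0],"rotation":[0,0,0]}]' 100
```

```text
t: 11.7
tool_pos: [0.562, 0.107, 0.1333]
tool_rot: [0.688, 3.065, -0.001]
contact_force: [0.1, 0.0, -2.6]
opening: 0.0221
grip_force: 99.2
```

```bash
python3 -m handwheel '[{"gripper":1,"offset":[13,-6,0],"rotation":[0,0,0]},{"gripper":1,"offset":[27,-7,0],"rotation":[0,0,0]},{"gripper":1,"offset":[42,-6,0],"rotation":[0,0,0]},{"gripper":1,"offset":[55,0,0],"rotation":[0,0,0]},{"gripper":1,"offset":[66,9,0],"rotation":[0,0,0]},{"gripper":1,"offset":[75,20,0],"rotation":[0,0,0]},{"gripper":1,"offset":[80,34,0],"rotation":[0,0,0]},{"gripper":1,"offset":[82,48,0],"rotation":[0,0,0]}]' 100
cat > st.py <<'E'
from h import *
np.set_printoptions(precision=4,suppress=True)
S=cam('side');T=cam('top');o=ctrl.get_obs();print(o['tool_pos'],o['grip_force'],o['t'])
for n,d,roi in(('S',S,(210,220,330,330)),('T',T,(165,105,285,220))):
    hsv=cv2.cvtColor(d['image'],cv2.COLOR_RGB2HSV)
    m=cv2.inRange(hsv,(0,0,110),(40,110,255)); N,_,s,c=cv2.connectedComponentsWithStats(m)
    for i in range(1,N):
        if 25<s[i,4]<150 and roi[0]<c[i,0]<roi[2] and roi[1]<c[i,1]<roi[3]:
            p=plane(d,*c[i],.019)[:2]-[.558,.161]
            print(n,c[i],s[i,4],'tub xy', p@[-.904,.4276], -p@[.4276,.904])
E
python3 st.py
python3 - <<'E'
from h import *
S=cam('side');T=cam('top')
w=[cv2.resize(d['image'][sy:sy+190,sx:sx+130],None,fx=3,fy=3,interpolation=cv2.INTER_CUBIC) for d,sx,sy in((S,210,130),(T,160,90))]
cv2.imwrite('pics/s4.png',np.hstack(w)[:,:,::-1])
E
```

```text
t: 12.7
tool_pos: [0.5103, 0.1866, 0.1336]
tool_rot: [0.687, 3.064, -0.002]
contact_force: [3.7, -2.0, -1.1]
opening: 0.0219
grip_force: 99.2
[0.5105 0.1874 0.1337] 99.21849489212036 12.8
S [293.0333 256.4333] 30 tub xy -0.019667712258323453 0.09725489680848272
S [279.4559 259.5294] 68 tub xy -0.04121727195320932 0.07310181400934668
S [297.6471 265.6324] 68 tub xy 0.005907937113100562 0.07735167267067597
S [264.9863 261.7945] 73 tub xy -0.06584338742134155 0.0504561204570154
S [238.7875 281.5375] 80 tub xy -0.07946007921130939 -0.028023841400839973
S [277.6795 282.3462] 78 tub xy -0.004109015445233521 0.012550961978372346
T [204.6    148.3714] 105 tub xy -0.019468032275865313 -0.07282319464385066
T [232.3061 135.2041] 49 tub xy -0.07494081582908924 -0.02859479559654177
T [259.8913 154.3696] 46 tub xy -0.06111211657812657 0.04940814478449621
T [264.3404 168.0638] 47 tub xy -0.0363068213457186 0.07280536371344347
T [233.4082 171.4082] 49 tub xy 0.0010756933221385916 0.011564754254449293
T [257.3421 186.5263] 38 tub xy 0.009555290898352334 0.07700371416321213
```

View pics/s4.png

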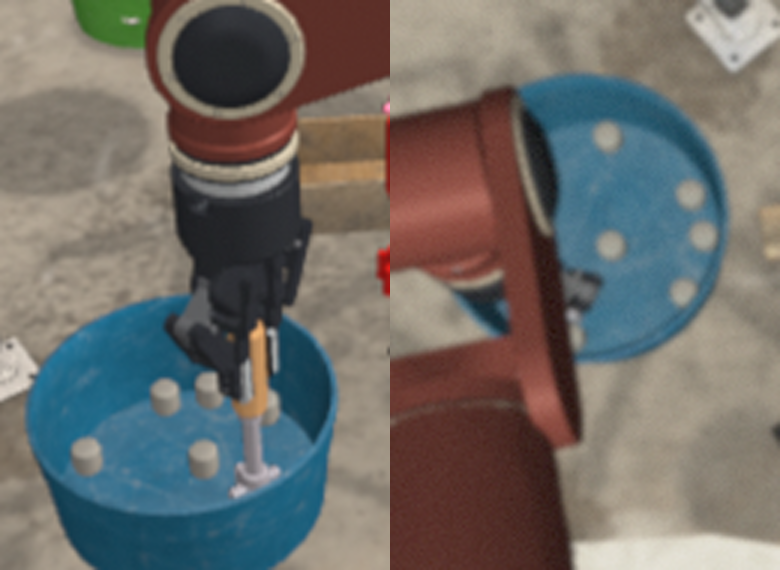

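The stones in the tub frame (mm) are at about (-77,-28), (-63,50), (-38,73), (0,12) and (8,77), and one lies beside the stirrer on +x. That's too marginal, so I'll lift over to the -x side and sweep clockwise again at a slightly larger radius to carry the wall stones across.

```bash
python3 -m handwheel '[{"gripper":1,"offset":[0,0,-30],"rotation":[0,0,0]},{"gripper":1,"offset":[0,0,-65],"rotation":[0,0,0]},{"gripper":1,"offset":[-40,-4,-65],"rotation":[0,0,0]},{"gripper":1,"offset":[-80,-8,-65],"rotation":[0,0,0]},{"gripper":1,"offset":[-112,-12,-65],"rotation":[0,0,0]},{"gripper":1,"offset":[-112,-12,-65],"rotation":[0,0,0]},{"gripper":1,"offset":[-112,-12,-30],"rotation":[0,0,0]},{"gripper":1,"offset":[-112,-12,0],"rotation":[0,0,0]}]' 100
python3 st.py
```

```text
t: 13.9
tool_pos: [0.6037, 0.1277, 0.1316]
tool_rot: [-0.688, -3.061, 0.0]
contact_force: [-0.8, 0.8, -3.4]
opening: 0.022
grip_force: 99.1
[0.6027 0.1276 0.1302] 99.90586817264557 14.0
S [251.2903 236.3548] 31 tub xy -0.14730170161294143 0.10556966652124465
S [279.7361 259.375 ] 72 tub xy -0.0409450849966372 0.07384275774109025
S [265.2188 261.375 ] 64 tub xy -0.06618769336935429 0.05183296982611616
S [298.4521 264.7945] 73 tub xy 0.006044332820484269 0.0805135655386561
S [238.7875 281.5375] 80 tub xy -0.07946007921130939 -0.028023841400839973
S [277.7467 282.2   ] 75 tub xy -0.004228359574010239 0.012979119884178453
T [222.7899 128.9328] 119 tub xy -0.07900262920868467 -0.05527652033207624
T [259.9184 154.4898] 49 tub xy -0.06088180317643053 0.049589027979617575
T [264.093  168.1628] 43 tub xy -0.0358538128861882 0.07238836584547585
T [257.5897 186.5897] 39 tub xy 0.009447265762753227 0.07758436991016147
```

```bash
python3 -m handwheel '[{"gripper":1,"offset":[3,-15,-2],"rotation":[0,0,0]},{"gripper":1,"offset":[12,-28,-2],"rotation":[0,0,0]},{"gripper":1,"offset":[24,-38,-2],"rotation":[0,0,0]},{"gripper":1,"offset":[38,-45,-2],"rotation":[0,0,0]},{"gripper":1,"offset":[54,-48,-2],"rotation":[0,0,0]},{"gripper":1,"offset":[69,-47,-2],"rotation":[0,0,0]},{"gripper":1,"offset":[84,-42,-2],"rotation":[0,0,0]},{"gripper":1,"offset":[97,-33,-2],"rotation":[0,0,0]}]' 100
python3 st.py
```

```text
t: 15.0
tool_pos: [0.5039, 0.1395, 0.1375]
tool_rot: [0.688, 3.062, 0.003]
contact_force: [-0.1, -1.1, -3.1]
opening: 0.0219
grip_force: 99.8
[0.5022 0.1391 0.1356] 99.80261385440826 15.1
S [271.25   260.5735] 68 tub xy -0.055670022428356995 0.06087592625781367
S [283.0615 260.    ] 65 tub xy -0.03312263758733215 0.0759594381364831
S [238.7875 281.5375] 80 tub xy -0.07946007921130939 -0.028023841400839973
S [277.76 282.24] 75 tub xy -0.004135569479143759 0.012896484195051029
T [235.9455 156.1364] 110 tub xy -0.03377287854982233 0.0010033915498659346
T [261.6222 160.1333] 45 tub xy -0.05051270774599792 0.05897719387734084
T [263.4694 171.4286] 49 tub xy -0.028311291610564768 0.07441986343407317
T [213.6344 186.2796] 93 tub xy 0.051566821422631026 -0.01419666330273677
T [220.0851 201.1277] 47 tub xy 0.07622353389358395 0.014507482105718842
```

```bash
python3 -m handwheel '[{"gripper":1,"offset":[0,0,-30],"rotation":[0,0,0]},{"gripper":1,"offset":[0,0,-75],"rotation":[0,0,0]},{"gripper":1,"offset":[0,0,-115],"rotation":[0,0,0]},{"gripper":1,"offset":[0,0,-150],"rotation":[0,0,0]},{"gripper":1,"offset":[-5,-30,-155],"rotation":[0,0,0]},{"gripper":1,"offset":[-15,-80,-155],"rotation":[0,0,0]},{"gripper":1,"offset":[-30,-130,-155],"rotation":[0,0,0]},{"gripper":1,"offset":[-42,-170,-155],"rotation":[0,0,0]}]' 100
python3 st.py
```

```text
t: 16.1
tool_pos: [0.4675, -0.0352, 0.2898]
tool_rot: [-0.69, -3.063, 0.003]
contact_force: [0.7, -0.6, -2.8]
opening: 0.0217
grip_force: 99.8
[ 0.4676 -0.0367  0.2898] 99.92956638336182 16.2
S [271.3492 260.3016] 63 tub xy -0.05598999598360657 0.06171837830121527
S [283.1833 259.7167] 60 tub xy -0.03340374622935368 0.07686949632291837
S [304.7123 270.7397] 73 tub xy 0.028369035872963414 0.07170978066548919
S [238.9079 281.2368] 76 tub xy -0.07979326213784166 -0.027187227450304843
S [277.9118 281.8824] 68 tub xy -0.004451801638799375 0.013931493352586378
T [232.2292 135.2083] 48 tub xy -0.07485550385889952 -0.02875230136985353
T [270.2188 143.2188] 32 tub xy -0.09523663234503302 0.0596289271291609
T [260.8438 160.1875] 32 tub xy -0.049631381327449924 0.05739975871743356
T [262.3784 171.027 ] 37 tub xy -0.028093306541487652 0.07172643107448508
T [233.3778 171.3111] 45 tub xy 0.0009005760422435914 0.011400801250836819
T [249.4651 193.9302] 43 tub xy 0.032748824247560315 0.0681291945541223
T [220.2292 201.2083] 48 tub xy 0.0762516264750759 0.01488868281034236
```

Two stones are now clearly on +x, at (76,15) and (30,70) mm, and four are at or past the line on the other side. I'll return the stirrer to the box.

```bash
python3 -m handwheel '[{"gripper":1,"offset":[-10,-20,0],"rotation":[0,0,0]},{"gripper":1,"offset":[-30,-55,0],"rotation":[0,0,0]},{"gripper":1,"offset":[-50,-92,0],"rotation":[0,0,0]},{"gripper":1,"offset":[-68,-125,0],"rotation":[0,0,0]},{"gripper":1,"offset":[-79,-144,0],"rotation":[0,0,0]},{"gripper":1,"offset":[-79,-144,0],"rotation":[0,0,0]},{"gripper":1,"offset":[-79,-144,40],"rotation":[0,0,0]},{"gripper":1,"offset":[-79,-144,80],"rotation":[0,0,0]}]' 100
python3 - <<'E'
from h import *
S=cam('side');T=cam('top');o=ctrl.get_obs();p=o['tool_pos'];print(p)
w=[]
for d,sx,sy in((S,250,80),(T,340,120)):
    im=d['image'].copy()
    for z in(.119,.083): cv2.circle(im,tuple(int(round(v)) for v in proj(d,p-[0,0,z])),0,(0,255,0),-1)
    w.append(cv2.resize(im[sy:sy+150,sx:sx+100],None,fx=4,fy=4,interpolation=cv2.INTER_CUBIC))
cv2.imwrite('pics/s5.png',np.hstack(w)[:,:,::-1])
E
```

```text
t: 17.2
tool_pos: [0.4792, -0.1955, 0.21]
tool_rot: [0.686, 3.064, 0.0]
contact_force: [-0.3, -0.4, -3.6]
opening: 0.0224
grip_force: 99.9
[ 0.47589652 -0.19362206  0.20451611]
```

View pics/s5.png

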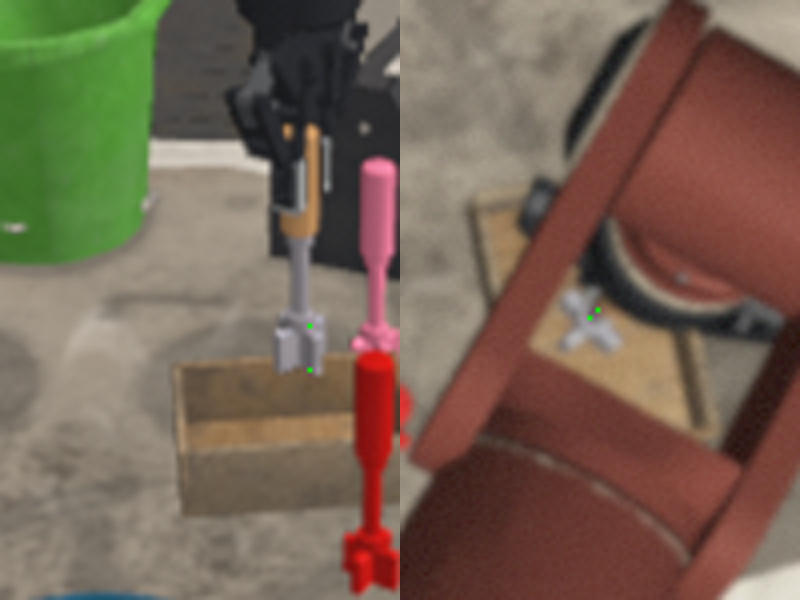

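The stirrer hangs inside the box walls, nearly upright. I'll lower it in two stages.

```bash
python3 -m handwheel '[{"gripper":1,"offset":[0,0,0],"rotation":[0,0,0]},{"gripper":1,"offset":[0,0,20],"rotation":[0,0,0]},{"gripper":1,"offset":[0,0,40],"rotation":[0,0,0]},{"gripper":1,"offset":[0,0,60],"rotation":[0,0,0]},{"gripper":1,"offset":[0,0,70],"rotation":[0,0,0]},{"gripper":1,"offset":[0,0,75],"rotation":[0,0,0]},{"gripper":1,"offset":[0,0,75],"rotation":[0,0,0]},{"gripper":1,"offset":[0,0,75],"rotation":[0,0,0]}]' 100
```

```text
t: 18.3
tool_pos: [0.4794, -0.197, 0.1361]
tool_rot: [0.688, 3.064, -0.001]
contact_force: [-0.2, -0.3, -1.8]
opening: 0.022
grip_force: 99.9
```

```bash
python3 -m handwheel '[{"gripper":1,"offset":[0,0,3],"rotation":[0,0,0]},{"gripper":1,"offset":[0,0,6],"rotation":[0,0,0]},{"gripper":1,"offset":[0,0,8],"rotation":[0,0,0]},{"gripper":1,"offset":[0,0,9],"rotation":[0,0,0]},{"gripper":1,"offset":[0,0,10],"rotation":[0,0,0]},{"gripper":1,"offset":[0,0,10],"rotation":[0,0,0]},{"gripper":1,"offset":[0,0,10],"rotation":[0,0,0]},{"gripper":1,"offset":[0,0,10],"rotation":[0,0,0]}]' 30
```

```text
t: 19.3
tool_pos: [0.4793, -0.1969, 0.1263]
tool_rot: [0.688, 3.064, -0.0]
contact_force: [-1.3, 1.0, 6.8]
opening: 0.0217
grip_force: 100.5
```

```bash
python3 -m handwheel '[{"gripper":0.45,"offset":[0,0,0],"rotation":[0,0,0]},{"gripper":0.42,"offset":[0,0,0],"rotation":[0,0,0]},{"gripper":0.39,"offset":[0,0,0],"rotation":[0,0,0]},{"gripper":0.36,"offset":[0,0,0],"rotation":[0,0,0]},{"gripper":0.32,"offset":[0,0,0],"rotation":[0,0,0]},{"gripper":0.28,"offset":[0,0,0],"rotation":[0,0,0]},{"gripper":0.24,"offset":[0,0,0],"rotation":[0,0,0]},{"gripper":0.2,"offset":[0,0,0],"rotation":[0,0,0]}]' 30
python3 -m handwheel '[{"gripper":0,"offset":[0,0,0],"rotation":[0,0,0]},{"gripper":-0.3,"offset":[0,0,0],"rotation":[0,0,0]},{"gripper":-0.6,"offset":[0,0,0],"rotation":[0,0,0]},{"gripper":-1,"offset":[0,0,0],"rotation":[0,0,0]},{"gripper":-1,"offset":[0,0,0],"rotation":[0,0,0]},{"gripper":-1,"offset":[0,0,-20],"rotation":[0,0,0]},{"gripper":-1,"offset":[0,0,-60],"rotation":[0,0,0]},{"gripper":-1,"offset":[0,0,-110],"rotation":[0,0,0]}]'
python3 -m handwheel '[{"gripper":-1,"offset":[0,0,-30],"rotation":[0,0,0]},{"gripper":-1,"offset":[-10,-15,-60],"rotation":[0,0,0]},{"gripper":-1,"offset":[-25,-50,-70],"rotation":[0,0,0]},{"gripper":-1,"offset":[-40,-95,-70],"rotation":[0,0,0]},{"gripper":-1,"offset":[-50,-130,-70],"rotation":[0,0,0]},{"gripper":-1,"offset":[-55,-150,-70],"rotation":[0,0,0]},{"gripper":-1,"offset":[-55,-150,-70],"rotation":[0,0,0]},{"gripper":-1,"offset":[-55,-150,-70],"rotation":[0,0,0]}]'
python3 st.py
python3 - <<'E'
from h import *
S=cam('side');T=cam('top')
w=[cv2.resize(d['image'][sy:sy+240,sx:sx+w],None,fx=2,fy=2,interpolation=cv2.INTER_CUBIC) for d,sx,sy,w in((S,210,100,150),(T,170,80,250))]
cv2.imwrite('pics/s6.png',np.hstack(w)[:,:,::-1])
E
```

```text
t: 20.3
tool_pos: [0.4789, -0.1967, 0.1253]
tool_rot: [0.688, 3.065, -0.0]
contact_force: [1.1, 0.3, 0.5]
opening: 0.0339
grip_force: 0.0
t: 21.3
tool_pos: [0.4784, -0.1964, 0.2369]
tool_rot: [-0.688, -3.064, -0.0]
contact_force: [0.6, 0.0, 0.7]
opening: 0.0851
grip_force: 0.0
t: 22.3
tool_pos: [0.4647, -0.3548, 0.3056]
tool_rot: [0.687, 3.065, 0.001]
contact_force: [0.0, 0.7, -0.3]
opening: 0.0855
grip_force: 0.0
[ 0.4649 -0.3546  0.3056] 0.0 22.4
S [271.3438 260.3906] 64 tub xy -0.055831111663573775 0.061473407765644084
S [283.127  259.9206] 63 tub xy -0.03313865909161005 0.07625014201923519
S [304.5897 270.9487] 78 tub xy 0.028476424102148037 0.0710229351302193
S [238.8718 281.3462] 78 tub xy -0.07965744007884652 -0.02748312221255132
S [277.8356 282.1644] 73 tub xy -0.0041198682064404685 0.013162623899982517
T [232.3061 135.2449] 49 tub xy -0.07485310467757848 -0.02855172280387622
T [261.7174 160.1739] 46 tub xy -0.050519827053156566 0.05921856214954721
T [233.5111 171.2667] 45 tub xy 0.0006763920238547706 0.011633129117616254
T [263.6 171.4] 50 tub xy -0.02849990500885441 0.07466403233135273
T [249.4048 193.881 ] 42 tub xy 0.032704370257730694 0.06795359229546091
T [220.234  201.1064] 47 tub xy 0.0760353624024496 0.014794114789147618
```

View pics/s6.png

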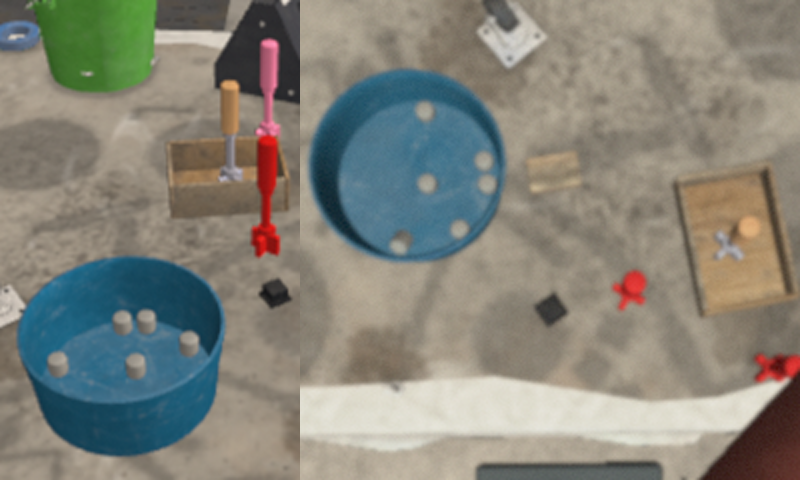

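The stirrer stands upright in the box (side view 230,130). All six stones are in the tub: two on +x, at (400,242) and (458,229) in the right panel, and at least three on -x. The block and cap haven't moved, and the robot is clear of everything.

```bash
python3 -c "
from station import ctrl
print(ctrl.finish_job())"
```

```text
the job is handed in; nothing more can be done
None
```

I stirred the stones clockwise for two turns and a partial third sweep, stood the stirrer upright in the wooden box again and handed the job in. By my last measurement two stones lie in the half that was empty, three in the other half and one on the line, and the block and cap look unmoved; the hand-in gave no verdict.

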